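Weigh the yellow rack carrier on the spring scale

ROBOT

A 6-joint arm with a two-finger parallel gripper is mounted at the origin on the work surface. World frame = base frame: x ahead of the robot, y to its left, z up, the work surface at z = 0. Lengths are in m, angles in rad, forces in N, time in s.
With the tool pointing down it reaches from about 0.375 to 0.9 m from the base axis. Payload 3.1 kg.
Tool frame: the origin (TCP) lies at the centre of the arm's flange, where the gripper is bolted on; the fingertips stand 173 mm ahead of it and the grasp point (between the pads) lies 155 mm ahead of it; z points along the fingers, x is the direction in which the jaws open and shut, and the axes are right-handed (so a half turn about z gives the same grasp; the last joint's range is limited). The gripper opens to 85 mm and grips with 20 to 120 N. Pads are 22 mm wide; open, the fingers measure 114 mm over their backs; the gripper's body (76 mm by 85 mm) begins 54 mm behind the grasp point. The pads swing forward as they close: fully open they stand 13 mm farther back than shut.
Start: joints at [1.129, 0.527, 1.433, -0, 1.181, -0.178], TCP at [0.162, 0.604, 0.405] pointing down, gripper open.
Joint ranges: [-3.08, 3.08], [-0.75, 2.2], [0.22, 2.44], [-1.43, 4.57], [0, 2.65], [-2.85, 2.85]. Speed limits (rad/s): [2.79, 2.79, 3.14, 3.14, 3.14, 3.14].

INTERFACE

Orientations are given as a unit quaternion [x, y, z, w].
In Python, from station import manip gives the robot as it stands.
- The arm moves only by the shell command python3 -m jog 'ROWS' [OPENING] [FORCE]. ROWS is JSON, a list that holds one entry, the list of rows, each a list of 4 numbers: the shift along the world's x, y, z in mm, then the turn about the world's z in degrees. A call has exactly 8 rows; each row shifts and turns the commanded pose from where the row before left it; what a row does not reach is not made up. A row lasts 1/8 s, in which the tool goes at most 62.5 mm and 10.7 degrees, less where a joint would pass 70% of its speed; a pose out of reach is approached as far as the arm can. A call is refused whole if a number of a shift passes 62.5 or a number of a turn 10.7, either way. A call with a gripper value outside its range is refused whole. OPENING is the opening in per cent of the stroke, from 0 (shut) to 100 (fully open), set as the call begins (- or left out, the last holds). The fingers move at their own pace and stop on an object; FORCE is the grip in N (left out, the last holds). Time passes only in rows, so rows that do not move let the fingers close, or fill a call up. It gives the time, the measured TCP pose, the force and the opening at its end, in the units of the state.
- manip.sense(): the state, without advancing time (a new reading comes with each control period).
- manip.snapshot(name): name is "scene" or "top" or "wrist"; returns the picture (400x640x3 uint8, red, green, blue); there is no depth.
- manip.camera_info(name): a dict with "fx", "fy", "cx", "cy" (pixels), "R" (3x3) and "t" (3): a world point X has camera coordinates R X + t. Camera axes: x right, y down, z forward; pixel columns grow to the right and rows downward; lengths in m; the calibration is good to about 2 mm. A picture is of the moment at which its call begins: read the wrist's pose just before it. camera_info takes no time and is no camera call; for the wrist camera it gives the pose at the moment of the call.
- manip.sign_off(): hands the job in, once; it reports no verdict.
The state is a dict: "t": time; "q": joint angles; "qd": joint speeds; "tau": joint torques, N m; "tcp_pos": TCP position; "tool_rot": TCP orientation; "force": force on the tool from outside, world axes, zero at the start; "ft_torque": the same for the moment, N m; "finger_gap": opening from 0.0 (shut) to 1.0 (fully open).
Only numpy, scipy, OpenCV 4.12 (cv2) and the standard library are available. Lean on these libraries where they do the work, as an engineer would, in place of code of your own. Each camera call takes 0.05 s, during which the arm holds its last target. There are 200 camera calls.

TASK

Weigh the yellow tip-rack carrier: lift it by its grip tab, hang the handle bar in the vee of the spring scale's hook, and ease it down slowly (no faster than 5 cm per second) while you hold it until the scale bears the whole weight, so that when you let go the pointer neither drops nor springs up but stays settled. Leave the carrier hanging still and level from the hook, never run the scale to the end of its travel, and leave everything else on the bench where it stands.

Things in the scene. Friction and masses are not known exactly. Their poses are not given: they have to be found in the camera images.
- carrier: The carrier to weigh: grey tray with a yellow rack of off-white tips, 86 (x) x 116 (y) mm, 75 mm high to the tips. Steel bail above: uprights at y = -55 and +55 mm and a round 10 mm bar between them along y, its axis 150 mm up; open below. A yellow grip tab stands on the bar's middle. Mass unknown, 0.25 to 0.95 kg; symmetric. Origin: centre of the underside, z up. Starts standing on the bench.
- bar_mid (a point): Middle of the carrier's handle bar, on the bar's axis, 150 mm above the underside; axes as the carrier's.
- grip_tab (a point): Point to grip on the carrier's upright yellow tab, 34 mm above the bar's axis. The tab is 12 mm thick along the carrier's y (fingers close along y), 24 mm wide along x, and reaches from 12 to 52 mm above the bar's axis, on an 8 mm neck. Axes as the carrier's.
- scale: Spring scale fixed to the bench on the robot's left. Grey base plate 8 mm thick (x -180 to +70, y -55 to +55 mm), white column (x 5 to 35, y -25 to +25 mm, 350 mm high with blue cap), tick marks on its two sides. The hook reaches out along the scale's -x at y = 0 (roughly to the robot's right) from a carriage that slides down the column on a spring. Origin: base's underside by the column, z up.
- hook_seat (a point): Moves with the hook: the bar axis's place when it rests in the hook's vee; unloaded 250 mm above the bench, 130 mm out from the scale's origin along -x. Axes as the scale's; bar to lie along y, either way round. Hook: 8 mm rod along x, vee open upwards; its tip 30 mm further out (-x) and root 30 mm in (+x) rise 17 mm above this point; underside 16 mm below. The bar enters from above.
- pointer (a joint): How far hook and red pointer are pulled down, m: 0 unloaded, end stop 0.085. Spring about 130 N/m (7.7 mm per newton), starts to yield at about 0.7 N; the carrier's weight alone pulls it down 0.013 to 0.067. Lightly damped: a load let go too early or pressed too deep makes the pointer shoot.
- carrier_red: A carrier of the same make with a red rack and red tab; not to be touched. The two carriers' places are swapped at random.
- reagent: Amber reagent bottle, 68 mm diameter, 110 mm high, origin under its centre. Leave alone.
- beaker: Clear beaker, 72 mm diameter, 85 mm high, origin under its centre. Leave alone.
- tip_box: Green box of tubes, 80 x 120 x 50 mm, origin under its centre. Leave alone.
- tube_rack: Magenta tube rack, 70 x 160 mm, 42 mm high with its tubes, origin under its centre. Leave alone.
- pipette: Blue pipette lying on the bench along its x axis, 250 mm long, 28 mm thick. Leave alone.
- blue_box: Blue box, 70 x 100 x 60 mm, origin under its centre. Leave alone.
Things that resemble listed ones, but are neither listed nor needed, are in the scene too. Leave any blue or orange look-alike of the carrier alone.

How it is judged:
By the outcome, as a careful person would: the job done as asked, in the order asked, and still so for the second after the job is handed in, with the robot touching nothing.
It also fails if it takes over 69 s, if anything falls off the work surface, if the arm or the gripper's body presses on something with over 40 N, if the wrist force passes 120 N, or if a joint passes its speed limit or range.

## Working session

There is one attempt and no reset: what is moved stays moved. The work goes in short steps, Python scripts to look and compute and a shell command to move; the robot and the scene stay as the last step left them, time stands still between calls to the robot, and variables do not carry over. Pictures are saved under pics/ and viewed, about 8 in all and at most 12, crops included, and the job is handed in when it is done.

```bash
mkdir -p pics; ls; python3 - <<'E'
from station import manip
import cv2,numpy as np
s=manip.sense();print({k:np.round(v,3).tolist() for k,v in s.items()})
for n in("scene","top","wrist"):
    ci=manip.camera_info(n);im=manip.snapshot(n);cv2.imwrite(f"pics/{n}0.png",im[...,::-1]);print(n,{k:np.round(v,3).tolist() for k,v in ci.items()})
E
```

```text
pics
{'t': 0.0, 'q': [1.13, 0.528, 1.434, 0.0, 1.181, -0.178], 'qd': [0.0, 0.001, -0.0, -0.001, -0.001, 0.002], 'tau': [-0.001, -44.235, -17.803, -0.0, 0.009, -0.0], 'tcp_pos': [0.162, 0.603, 0.404], 'tool_rot': [0.794, 0.608, -0.001, 0.0], 'force': [-0.476, 0.573, -0.352], 'ft_torque': [-0.041, -0.001, -0.024], 'finger_gap': 0.999}
scene {'fx': 405.945, 'fy': 405.945, 'cx': 328.219, 'cy': 208.968, 'R': [[0.707, 0.707, -0.009], [0.472, -0.481, -0.739], [-0.527, 0.518, -0.674]], 't': [-0.285, -0.207, 1.758]}
top {'fx': 488.552, 'fy': 488.552, 'cx': 315.67, 'cy': 200.756, 'R': [[-0.025, -1.0, -0.018], [-0.995, 0.026, -0.095], [0.095, 0.016, -0.995]], 't': [-0.09, 0.542, 1.53]}
wrist {'fx': 343.249, 'fy': 343.249, 'cx': 318.584, 'cy': 202.059, 'R': [[0.26, 0.966, -0.003], [0.92, -0.247, 0.304], [0.293, -0.082, -0.953]], 't': [-0.624, -0.04, 0.38]}
```

View pics/top0.png

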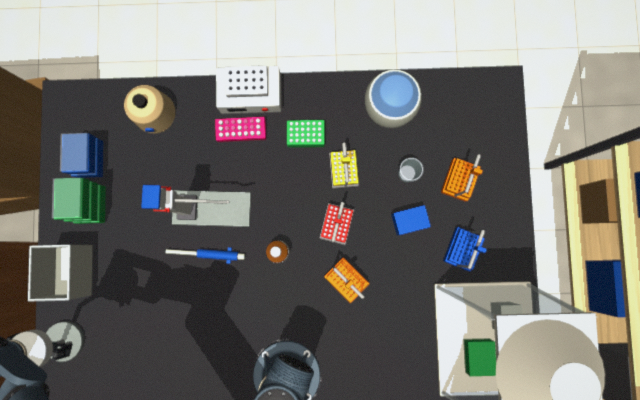

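View pics/scene0.png

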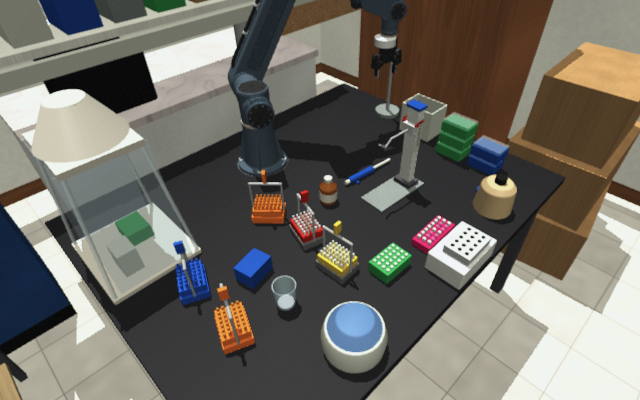

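```bash
cat > h.py <<'E'
import cv2,numpy as np
from station import manip
def ray(n,p,ci=None):
    c=ci or manip.camera_info(n);R=np.array(c["R"]);t=np.array(c["t"])
    d=R.T@np.array([(p[0]-c["cx"])/c["fx"],(p[1]-c["cy"])/c["fy"],1]);return -R.T@t,d/np.linalg.norm(d)
def onz(n,p,z,ci=None):
    o,d=ray(n,p,ci);return o+d*(z-o[2])/d[2]
def tri(*rs):
    A=sum(np.eye(3)-np.outer(d,d) for o,d in rs);b=sum((np.eye(3)-np.outer(d,d))@o for o,d in rs)
    x=np.linalg.solve(A,b);return x,[float(np.linalg.norm(np.cross(d,x-o))) for o,d in rs]
def proj(n,X):
    c=manip.camera_info(n);v=np.array(c["R"])@X+np.array(c["t"]);return [c["fx"]*v[0]/v[2]+c["cx"],c["fy"]*v[1]/v[2]+c["cy"]]
def blobs(im,lo,hi,mina=8):
    m=cv2.inRange(cv2.cvtColor(im,cv2.COLOR_BGR2HSV),lo,hi);k,l,s,c=cv2.connectedComponentsWithStats(m)
    return m,[(s[i].tolist(),np.round(c[i],1).tolist()) for i in range(1,k) if s[i,4]>=mina]
E
python3 - <<'E'
from h import *
for n,box in(("top",(310,130,380,200)),("scene",(305,210,375,290))):
    im=cv2.imread(f"pics/{n}0.png");x0,y0,x1,y1=box
    _,b=blobs(im[y0:y1,x0:x1],(20,120,90),(35,255,255));print(n,[(s,[c[0]+x0,c[1]+y0]) for s,c in b])
a=cv2.imread("pics/top0.png");b=cv2.imread("pics/scene0.png")
f=lambda im,x,y:cv2.resize(im[y:y+75,x:x+100],(400,300),interpolation=cv2.INTER_CUBIC)
cv2.imwrite("pics/c1.png",np.vstack([np.hstack([f(a,300,130),f(b,290,210)]),np.hstack([f(a,135,170),f(b,340,90)])]))
E
```

```text
top [([21, 20, 28, 36, 556], [344.3, 167.5])]
scene [([28, 10, 9, 15, 99], [337.3, 227.0]), ([12, 42, 33, 25, 302], [333.4, 264.7]), ([47, 45, 6, 12, 47], [354.3, 260.3])]
```

View pics/c1.png

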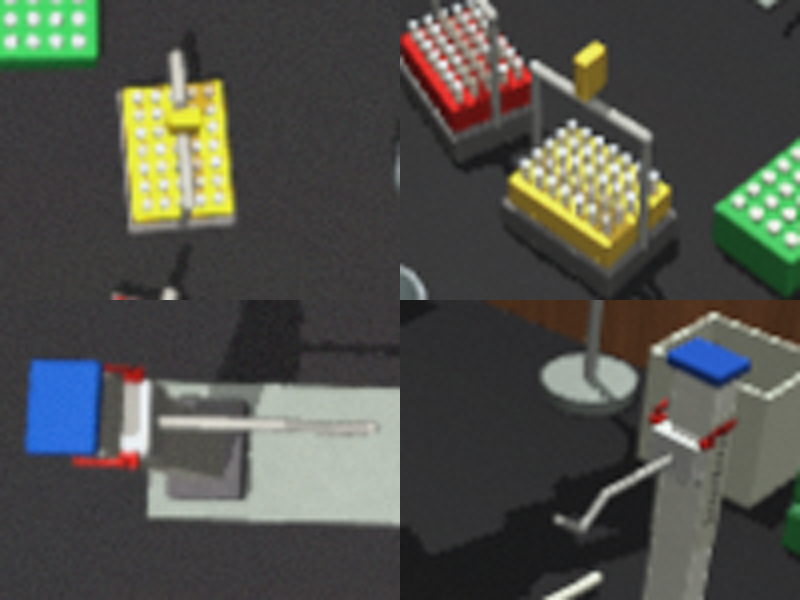

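```bash
python3 - <<'E'
from h import *
r=lambda *a:[np.round(x,4).tolist() for x in a]
for n,t,s in(("tab",(346,159.5),(337.3,227)),("barA",(344.2,143.2),(352,244.2)),("barB",(346.7,183.2),(323.8,226)),("hooktip",(229.2,202),(379.5,144.7)),):
    print(n,*r(*tri(ray("top",t),ray("scene",s))))
print("tab top z.195",r(onz("top",(346,159.5),.195)),"scene z.182",r(onz("scene",(337.3,227),.182)))
for n,t,s in(("barA",(344.2,143.2),(352,244.2)),("barB",(346.7,183.2),(323.8,226))):print(n,r(onz("top",t,.15),onz("scene",s,.15)))
print("tip z.267",r(onz("top",(229.2,202),.265),onz("scene",(379.5,144.7),.265)),"vee z.238",r(onz("scene",(385.5,147),.238)))
print("hook inner on top z.26",r(onz("top",(135+160/4,170+422/4),.262)))
for p in((25,362),(98,360),(98,453),(27,452)):print("cap",r(onz("top",(135+p[0]/4,170+p[1]/4),.35)))
im=cv2.imread("pics/top0.png")
# rack tray box via yellow mask, base plate via grey mask
m,_=blobs(im[130:200,310:380],(20,120,90),(35,255,255));m=cv2.morphologyEx(m,cv2.MORPH_CLOSE,np.ones((5,5)))
c=max(cv2.findContours(m,0,1)[0],key=cv2.contourArea)
for p in cv2.boxPoints(cv2.minAreaRect(c)):print("rack",r(onz("top",p+[310,130],.05)))
m=cv2.inRange(im[185:232,205:255],(95,95,95),(255,255,255));c=max(cv2.findContours(m,0,1)[0],key=cv2.contourArea)
for p in cv2.boxPoints(cv2.minAreaRect(c)):print("plate",r(onz("top",p+[205,185],.008)))
E
```

```text
tab [0.6405, -0.1967, 0.1853] [0.0004, 0.0004]
barA [0.6963, -0.1937, 0.151] [0.0007, 0.0007]
barB [0.5788, -0.1964, 0.146] [0.0024, 0.0024]
hooktip [0.521, 0.1275, 0.263] [0.0022, 0.0022]
tab top z.195 [[0.639, -0.1959, 0.195]] scene z.182 [[0.6379, -0.1946, 0.182]]
barA [[0.696, -0.1943, 0.15], [0.6961, -0.1925, 0.15]]
barB [[0.5767, -0.198, 0.15], [0.5832, -0.1973, 0.15]]
tip z.267 [[0.5192, 0.1255, 0.265], [0.5239, 0.127, 0.265]] vee z.238 [[0.5232, 0.1635, 0.238]]
hook inner on top z.26 [[0.3262, 0.2727, 0.262]]
cap [[0.3698, 0.3307, 0.35]]
cap [[0.3699, 0.2848, 0.35]]
cap [[0.3124, 0.2845, 0.35]]
cap [[0.3141, 0.329, 0.35]]
rack [[0.691, -0.1527, 0.05]]
rack [[0.6962, -0.2342, 0.05]]
rack [[0.589, -0.2404, 0.05]]
rack [[0.5838, -0.1594, 0.05]]
plate [[0.4717, 0.2575, 0.008]]
plate [[0.5833, 0.2537, 0.008]]
plate [[0.5748, 0.1064, 0.008]]
plate [[0.4634, 0.1112, 0.008]]
```

```bash
python3 -m jog '[[[0,0,50,0],[0,0,50,0],[0,0,50,0],[30,-50,0,-4.5],[30,-50,0,-4.5],[30,-50,0,-4.5],[30,-50,0,-4.5],[30,-50,0,-4.5]]]' 100 40
python3 -m jog '[[[30,-50,0,-4.5],[30,-50,0,-4.5],[30,-50,0,-4.5],[30,-50,0,-4.5],[30,-50,0,-4.5],[30,-50,0,-4.5],[30,-50,0,-4.5],[30,-50,0,-4.5]]]'
python3 -m jog '[[[30,-50,0,-4.5],[30,-50,0,-4.5],[26,-50,0,-4.5],[0,0,-20,0],[0,0,-20,0],[0,0,-20,0],[0,0,-20,0],[0,0,0,0]]]'
python3 - <<'E'
from h import *
s=manip.sense();c=manip.camera_info("wrist");im=manip.snapshot("wrist")[...,::-1].copy();cv2.imwrite("pics/w1.png",im)
print(s["t"],np.round(s["tcp_pos"],4),np.round(s["tool_rot"],4),np.round(s["force"],2))
m,b=blobs(im,(20,120,90),(35,255,255),60);print(b)
r=lambda *a:[np.round(x,4).tolist() for x in a]
print(r(onz("top",(175,200.5),.262),onz("top",(229.2,202),.265)))
for p in((25,62),(98,60),(98,153),(27,152)):print("cap",r(onz("top",(135+p[0]/4,170+p[1]/4),.35)))
E
```

```text
t: 1.15
tcp_pos: [0.3128, 0.3518, 0.5546]
tool_rot: [0.898, 0.441, 0.0, 0.0]
force: [0.2, 0.0, 0.2]
finger_gap: 1.005
t: 2.15
tcp_pos: [0.5529, -0.0483, 0.5544]
tool_rot: [0.99, 0.142, -0.0, -0.0]
force: [0.8, 0.2, -0.1]
finger_gap: 1.0
t: 3.15
tcp_pos: [0.6379, -0.1963, 0.4723]
tool_rot: [1.0, 0.026, -0.002, -0.001]
force: [0.1, 0.6, 1.1]
finger_gap: 1.0
3.15 [ 0.6379 -0.1963  0.4723] [ 0.9997  0.0257 -0.0024 -0.0013] [0.05 0.55 1.11]
[([276, 130, 93, 92, 4405], [322.2, 164.2])]
[[0.5274, 0.2733, 0.262], [0.5192, 0.1255, 0.265]]
cap [[0.5588, 0.3325, 0.35]]
cap [[0.5588, 0.286, 0.35]]
cap [[0.4997, 0.2856, 0.35]]
cap [[0.5015, 0.3307, 0.35]]
```

View pics/w1.png

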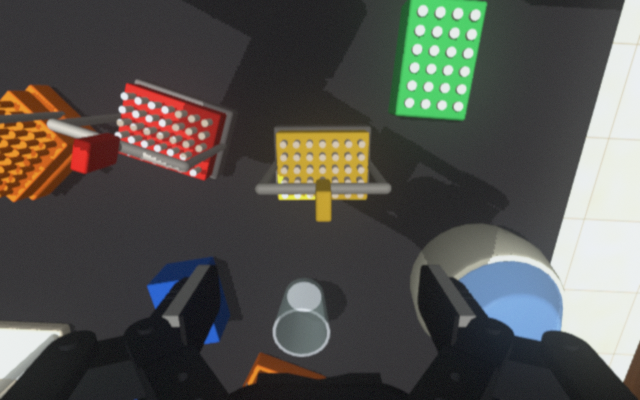

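```bash
python3 - <<'E'
from h import *
im=cv2.imread("pics/w1.png");r=lambda *a:[np.round(x,4).tolist() for x in a]
m,_=blobs(im,(18,100,60),(35,255,255));
for y in(203,208,214,218,220,222):
    x=np.flatnonzero(m[y,290:350]);print(y,(x.min()+290,x.max()+290) if len(x) else None)
print(r(onz("wrist",(257,188),.15),onz("wrist",(389,188),.15),onz("wrist",(323,188),.15)))
print("tab",r(onz("wrist",(323.5,200),.184),onz("wrist",(323.5,219),.202)), r(proj("wrist",np.array([.6385,-.196,.202])),proj("wrist",np.array([.6385,-.196,.15]))))
E
```

```text
203 (np.int64(315), np.int64(331))
208 (np.int64(315), np.int64(331))
214 (np.int64(315), np.int64(331))
218 (np.int64(315), np.int64(331))
220 (np.int64(316), np.int64(331))
222 None
[[0.5841, -0.2017, 0.15], [0.7006, -0.1956, 0.15], [0.6424, -0.1987, 0.15]]
tab [[0.6424, -0.1992, 0.184], [0.6428, -0.2084, 0.202]] [[318.68, 202.9266], [318.7796, 184.877]]
```

```bash
python3 -m jog '[[[3,-1,-20,0],[0,0,-25,0],[0,0,-25,0],[0,0,-25,0],[0,0,-20,0],[0,0,-15,0],[0,0,0,0],[0,0,0,0]]]'
python3 - <<'E'
from h import *
s=manip.sense();im=manip.snapshot("wrist")[...,::-1].copy();cv2.imwrite("pics/w2.png",im[100:400,120:520])
print(np.round(s["tcp_pos"],4),np.round(s["force"],2))
E
```

```text
t: 4.2
tcp_pos: [0.6418, -0.1977, 0.3458]
tool_rot: [1.0, 0.026, 0.001, 0.0]
force: [-0.5, -1.4, 1.2]
finger_gap: 1.001
[ 0.6418 -0.1977  0.3458] [-0.53 -1.37  1.16]
```

View pics/w2.png

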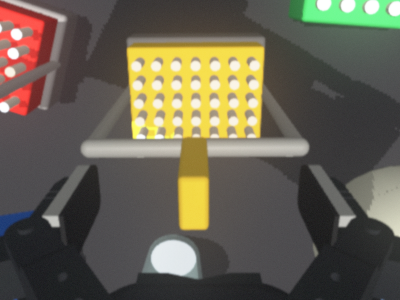

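```bash
python3 -m jog '[[[-2.5,0,-5,0],[0,0,0,0],[0,0,0,0],[0,0,0,0],[0,0,0,0],[0,0,0,0],[0,0,0,0],[0,0,0,0]]]'
python3 -m jog '[[[0,0,0,0],[0,0,0,0],[0,0,0,0],[0,0,0,0],[0,0,0,0],[0,0,0,0],[0,0,0,0],[0,0,0,0]]]' 0 60
python3 -m jog '[[[0,0,10,0],[0,0,15,0],[0,0,25,0],[0,0,25,0],[0,0,25,0],[0,0,0,0],[0,0,0,0],[0,0,0,0]]]'
python3 - <<'E'
from h import *
s=manip.sense();im=manip.snapshot("wrist")[...,::-1].copy();cv2.imwrite("pics/w3.png",im)
b=manip.snapshot("scene")[...,::-1];cv2.imwrite("pics/s3.png",b);cv2.imwrite("pics/c3.png",np.hstack([im[100:400,120:520],cv2.resize(b[170:290,270:430],(400,300))]))
print(np.round(s["tcp_pos"],4),np.round(s["force"],2),np.round(s["ft_torque"],2))
E
```

```text
t: 5.25
tcp_pos: [0.6388, -0.1974, 0.3397]
tool_rot: [1.0, 0.026, 0.0, 0.0]
force: [0.2, 0.0, -0.2]
finger_gap: 1.002
t: 6.25
tcp_pos: [0.6389, -0.1976, 0.3397]
tool_rot: [1.0, 0.026, 0.0, 0.0]
force: [1.1, -1.3, -1.3]
finger_gap: 0.133
t: 7.25
tcp_pos: [0.6384, -0.1972, 0.4379]
tool_rot: [1.0, 0.026, -0.002, -0.001]
force: [-0.5, -0.5, -6.2]
finger_gap: 0.131
[ 0.6384 -0.1972  0.4379] [-0.54 -0.49 -6.21] [-0.07 -0.    0.  ]
```

View pics/c3.png

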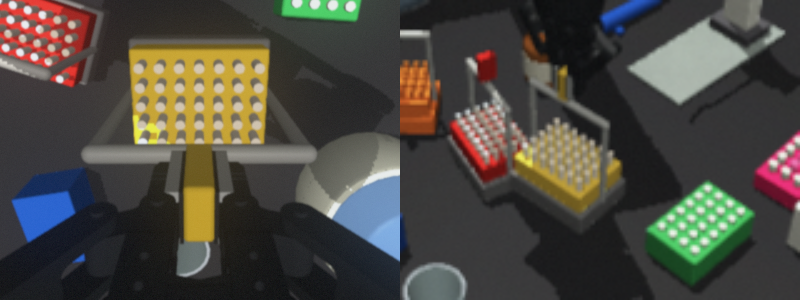

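```bash
python3 - <<'E'
from h import *
r=lambda *a:[np.round(x,4).tolist() for x in a]
print("bar",r(onz("wrist",(203,255),.248),onz("wrist",(435,255),.248)))
E
python3 -m jog '[[[0,12,5,0],[0,25,5,-1],[0,30,5,-1],[0,35,5,-1],[0,35,5,-1],[0,30,5,-1],[0,20,5,-1],[0,10,2,0]]]'
python3 -m jog '[[[-8,0,0,0],[-15,0,0,0],[-20,0,0,0],[-22,0,0,0],[-20,0,0,0],[-16,0,0,0],[-10,0,0,0],[-5,0,0,0]]]'
python3 -m jog '[[[0,10,0,0],[0,10,0,0],[0,10,0,0],[0,10,0,0],[0,0,0,0],[0,0,0,0],[0,0,0,0],[0,0,0,0]]]'
python3 - <<'E'
from h import *
s=manip.sense();print(np.round(s["tcp_pos"],4),np.round(s["tool_rot"],4))
F=[]
for i in range(8):
    im=manip.snapshot(("wrist","scene","top")[i%3])[...,::-1].copy();cv2.imwrite("pics/%s4.png"%("w","s","t")[i%3],im);F.append(manip.sense()["force"])
print(np.mean(F,0).round(2),np.std(F,0).round(2))
w=cv2.imread("pics/w4.png");b=cv2.imread("pics/s4.png");t=cv2.imread("pics/t4.png")
f=lambda im,x,y,w,h:cv2.resize(im[y:y+h,x:x+w],(400,300),interpolation=cv2.INTER_CUBIC)
cv2.imwrite("pics/c4.png",np.vstack([np.hstack([f(w,0,0,533,400),f(b,330,80,120,90)]),np.hstack([f(t,150,150,160,120),f(w,120,0,400,300)])]))
E
```

```text
bar [[0.5798, -0.2018, 0.248], [0.6985, -0.1956, 0.248]]
t: 8.35
tcp_pos: [0.6386, 0.0015, 0.4774]
tool_rot: [1.0, -0.026, 0.0, -0.0]
force: [0.0, 0.0, -5.5]
finger_gap: 0.138
t: 9.35
tcp_pos: [0.5222, -0.001, 0.4768]
tool_rot: [1.0, -0.027, 0.0, 0.0]
force: [0.2, -0.8, -5.7]
finger_gap: 0.131
t: 10.35
tcp_pos: [0.5228, 0.0392, 0.4767]
tool_rot: [1.0, -0.027, 0.0, 0.0]
force: [-0.0, 0.7, -5.6]
finger_gap: 0.132
[0.5228 0.0392 0.4767] [ 9.996e-01 -2.690e-02  0.000e+00  1.000e-04]
[ 0.23 -0.03 -5.4 ] [0.51 0.46 0.57]
```

View pics/c4.png

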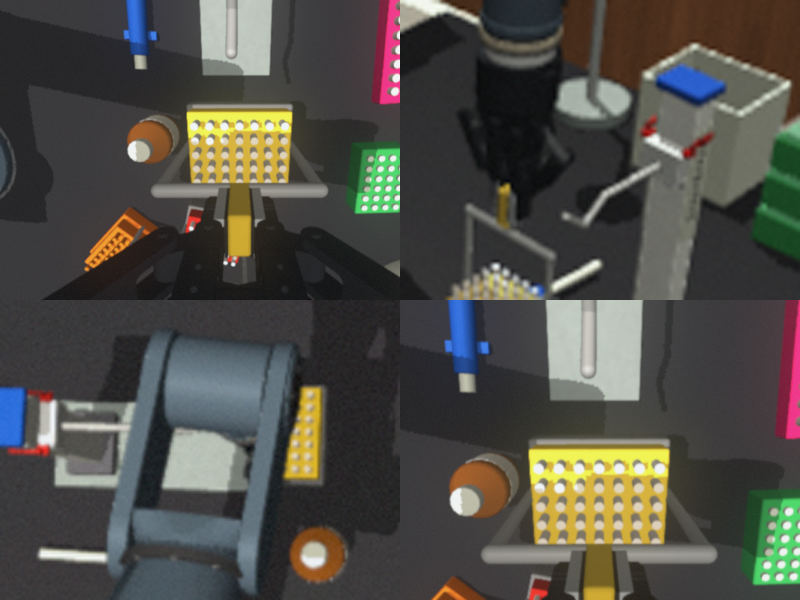

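```bash
python3 - <<'E'
from h import *
r=lambda *a:[np.round(x,4).tolist() for x in a]
print("bar",r(onz("wrist",(203,253.5),.287),onz("wrist",(436,253.5),.287),onz("wrist",(319.5,253.5),.287)))
print("hook tip",r(onz("wrist",(308,73),.265),onz("wrist",(308,76),.265)),"hook mid near top edge",r(onz("wrist",(308,10),.25)))
print(r(proj("wrist",np.array([.5225,.1275,.265]))))
# scene: tip, vee, bar ends
q=lambda x,y:(330+(x-400)*.3,80+y*.3)
print("scene tip",r(onz("scene",q(567,216),.265)),"vee",r(onz("scene",q(583,224),.238)),"root",r(onz("scene",q(605,192),.267)),"barA,B",r(onz("scene",q(553,258),.287),onz("scene",q(468,209),.287)))
print("tri tip",r(*tri(ray("scene",q(567,216)),ray("wrist",(308,74)))),"tri with top",r(*tri(ray("top",(229.2,202)),ray("wrist",(308,74)))))
E
```

```text
bar [[0.4647, 0.0422, 0.287], [0.5833, 0.0359, 0.287], [0.524, 0.039, 0.287]]
hook tip [[0.523, 0.1266, 0.265], [0.5229, 0.1252, 0.265]] hook mid near top edge [[0.5245, 0.1573, 0.25]]
[[306.8901, 71.0729]]
scene tip [[0.5258, 0.128, 0.265]] vee [[0.5225, 0.1611, 0.238]] root [[0.5272, 0.1871, 0.267]] barA,B [[0.582, 0.0369, 0.287], [0.4678, 0.0424, 0.287]]
tri tip [[0.5243, 0.1271, 0.2648], [0.0017, 0.0017]] tri with top [[0.5216, 0.1277, 0.2498], [0.0012, 0.0012]]
```

```bash
python3 -m jog '[[[0,5,0,0],[0,15,0,0],[0,20,0,0],[0,22,0,0],[0,22,0,0],[0,18,0,0],[0,12,0,0],[0,5.5,0,0]]]'
python3 -m jog '[[[0,0,0,0],[0,0,0,0],[0,0,0,0],[0,0,-4,0],[0,0,-4,0],[0,0,-4,0],[0,0,0,0],[0,0,0,0]]]'
python3 - <<'E'
from h import *
s=manip.sense();print(np.round(s["tcp_pos"],4),np.round(s["tool_rot"],4),np.round(s["force"],2))
w=manip.snapshot("wrist")[...,::-1].copy();b=manip.snapshot("scene")[...,::-1].copy();cv2.imwrite("pics/s5.png",b);cv2.imwrite("pics/w5.png",w)
f=lambda im,x,y,w,h:cv2.resize(im[y:y+h,x:x+w],(400,300),interpolation=cv2.INTER_CUBIC)
cv2.imwrite("pics/c5.png",np.hstack([f(w,120,50,400,300),f(b,340,90,100,75)]))
E
```

```text
t: 11.75
tcp_pos: [0.5227, 0.1598, 0.4766]
tool_rot: [1.0, -0.026, -0.0, 0.0]
force: [0.7, 0.0, -5.9]
finger_gap: 0.135
t: 12.75
tcp_pos: [0.5229, 0.1591, 0.4647]
tool_rot: [1.0, -0.027, 0.0, 0.0]
force: [0.1, 0.0, -5.1]
finger_gap: 0.131
[0.5229 0.1591 0.4647] [ 0.9996 -0.0266  0.      0.    ] [ 0.13  0.05 -5.12]
```

View pics/c5.png

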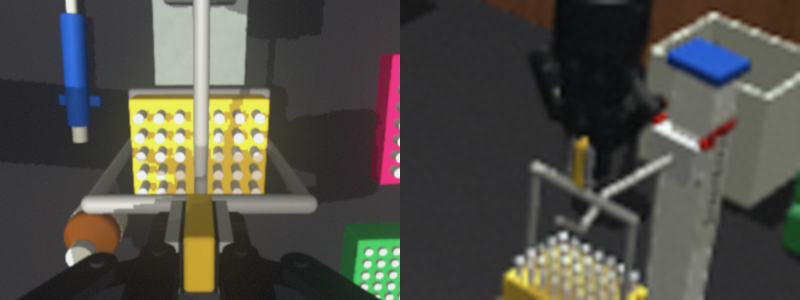

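```bash
cat > fz.py <<'E'
from h import *
import sys
F=[]
for i in range(int(sys.argv[1])):
    im=manip.snapshot("scene");F.append(np.r_[manip.sense()["force"],manip.sense()["ft_torque"]])
s=manip.sense();print(s["t"],np.round(s["tcp_pos"],4),"F",np.mean(F,0).round(2),"sem",(np.std(F,0)/len(F)**.5).round(2)[:3])
cv2.imwrite("pics/s_last.png",im[...,::-1])
_,b=blobs(im[90:150,390:450,::-1].copy(),(0,150,120),(8,255,255),3);print("red",b)
E
python3 fz.py 12
python3 -m jog '[[[0,0,-2,0],[0,0,-3,0],[0,0,-3,0],[0,0,-3,0],[0,0,-3,0],[0,0,-3,0],[0,0,-3,0],[0,0,0,0]]]'
python3 -m jog '[[[0,0,-2,0],[0,0,-2,0],[0,0,-2,0],[0,0,-2,0],[0,0,-2,0],[0,0,-2,0],[0,0,-2,0],[0,0,-2,0]]]'
python3 fz.py 6
```

```text
13.45 [0.5228 0.159  0.4647] F [-0.35  0.24 -5.19  0.    0.    0.  ] sem [0.17 0.16 0.19]
red [([14, 28, 2, 3, 4], [14.5, 29.0]), ([25, 35, 2, 2, 3], [25.7, 35.3])]
t: 14.45
tcp_pos: [0.5227, 0.159, 0.4444]
tool_rot: [1.0, -0.027, -0.0, 0.0]
force: [-0.5, 0.4, -5.1]
finger_gap: 0.133
t: 15.45
tcp_pos: [0.5229, 0.159, 0.4287]
tool_rot: [1.0, -0.027, 0.0, 0.0]
force: [-0.0, -0.5, -3.6]
finger_gap: 0.13
15.75 [0.5229 0.159  0.4288] F [ 0.19 -0.47 -3.15 -0.08  0.04  0.02] sem [0.19 0.13 0.16]
red [([14, 28, 2, 2, 3], [14.7, 28.7]), ([13, 31, 3, 2, 5], [14.2, 31.6])]
```

```bash

python3 -m jog '[[[0,0,-2,0],[0,0,-2,0],[0,0,-2,0],[0,0,-2,0],[0,0,-2,0],[0,0,-2,0],[0,0,-2,0],[0,0,-2,0]]]'
python3 fz.py 12
```

```text
t: 16.75
tcp_pos: [0.5229, 0.159, 0.4127]
tool_rot: [1.0, -0.027, 0.0, 0.0]
force: [-0.7, -0.2, -1.5]
finger_gap: 0.133
17.35 [0.5229 0.159  0.4127] F [-0.4  -0.87 -1.   -0.15  0.02  0.01] sem [0.21 0.16 0.15]
red [([13, 32, 3, 2, 3], [14.0, 32.7]), ([12, 35, 3, 2, 6], [13.0, 35.5])]
```

```bash

python3 -m jog '[[[0,-0.5,-1,0],[0,-0.5,-1,0],[0,0,-1,0],[0,0,-1,0],[0,0,-1,0],[0,0,0,0],[0,0,0,0],[0,0,0,0]]]'
python3 fz.py 16
```

```text
t: 18.35
tcp_pos: [0.5229, 0.1582, 0.4078]
tool_rot: [1.0, -0.027, 0.0, -0.0]
force: [0.7, 1.8, -0.5]
finger_gap: 0.133
19.15 [0.5229 0.1581 0.4077] F [ 0.52  3.62 -0.82  0.72 -0.08  0.  ] sem [0.13 0.18 0.11]
red [([13, 33, 3, 2, 3], [14.0, 33.7]), ([12, 36, 3, 2, 6], [13.0, 36.5])]
```

```bash

python3 -m jog '[[[0,0.4,0,0],[0,0.4,0,0],[0,0,0,0],[0,0,0,0],[0,0,0,0],[0,0,0,0],[0,0,0,0],[0,0,0,0]]]'
python3 fz.py 16
```

```text
t: 20.15
tcp_pos: [0.5229, 0.1586, 0.4077]
tool_rot: [1.0, -0.027, 0.0, 0.0]
force: [2.3, -0.1, -0.9]
finger_gap: 0.137
20.95 [0.5229 0.1587 0.4077] F [ 0.83 -1.57 -1.   -0.26 -0.16 -0.01] sem [0.1  0.16 0.12]
red [([13, 33, 3, 2, 3], [14.0, 33.7]), ([12, 36, 3, 2, 6], [13.0, 36.5])]
```

```bash

python3 -m jog '[[[0,-0.2,-1,0],[0,0,-1,0],[0,0,-1,0],[0,0,0,0],[0,0,0,0],[0,0,0,0],[0,0,0,0],[0,0,0,0]]]'
python3 fz.py 20
```

```text
t: 21.95
tcp_pos: [0.5228, 0.1586, 0.4047]
tool_rot: [1.0, -0.027, 0.0, 0.0]
force: [1.3, -1.2, 0.4]
finger_gap: 0.131
22.95 [0.5228 0.1586 0.4047] F [ 0.79 -2.06 -0.55 -0.4  -0.17 -0.01] sem [0.12 0.11 0.1 ]
red [([13, 34, 3, 2, 4], [14.0, 34.5]), ([11, 37, 4, 2, 6], [12.5, 37.5])]
```

```bash

python3 -m jog '[[[0.2,-0.3,-1,0],[0,0,-1,0],[0,0,-1,0],[0,0,0,0],[0,0,0,0],[0,0,0,0],[0,0,0,0],[0,0,0,0]]]'
python3 fz.py 20
```

```text
t: 23.95
tcp_pos: [0.523, 0.1584, 0.4017]
tool_rot: [1.0, -0.027, -0.0, -0.0]
force: [0.3, -1.4, -0.9]
finger_gap: 0.133
24.95 [0.523  0.1584 0.4017] F [-0.22  0.46 -0.01  0.1   0.04  0.01] sem [0.12 0.15 0.12]
red [([12, 38, 3, 2, 4], [13.0, 38.2])]
```

```bash

python3 -m jog '[[[0,0,0,0],[0,0,0,0],[0,0,0,0],[0,0,0,0],[0,0,0,0],[0,0,0,0],[0,0,0,0],[0,0,0,0]]]' 45
python3 fz.py 10
python3 - <<'E'
from h import *
w=manip.snapshot("wrist")[...,::-1].copy();b=cv2.imread("pics/s_last.png");cv2.imwrite("pics/w6.png",w)
f=lambda im,x,y,w,h:cv2.resize(im[y:y+h,x:x+w],(400,300),interpolation=cv2.INTER_CUBIC)
cv2.imwrite("pics/c6.png",np.hstack([f(w,120,50,400,300),f(b,340,90,100,75)]))
E
```

```text
t: 25.95
tcp_pos: [0.523, 0.1583, 0.4017]
tool_rot: [1.0, -0.027, 0.0, 0.0]
force: [-0.9, 0.2, -0.3]
finger_gap: 0.45
26.45 [0.523  0.1583 0.4017] F [ 0.02  0.25  0.04  0.    0.01 -0.  ] sem [0.17 0.17 0.13]
red [([11, 34, 5, 6, 12], [13.1, 36.8]), ([24, 43, 2, 2, 3], [24.7, 43.7])]
```

View pics/c6.png

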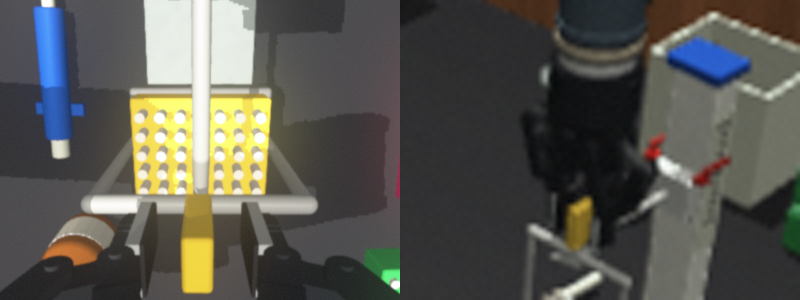

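```bash

python3 -m jog '[[[0,0,5,0],[0,0,8,0],[0,0,12,0],[0,0,20,0],[0,0,25,0],[0,0,30,0],[0,0,25,0],[0,0,10,0]]]'
python3 -m jog '[[[0,-10,5,0],[0,-20,5,0],[0,-25,0,0],[0,-25,0,0],[0,-20,0,0],[0,-15,0,0],[0,0,0,0],[0,0,0,0]]]'
python3 - <<'E'
from h import *
ims=[manip.snapshot("scene")[...,::-1].copy() for _ in range(12)]
print("frame diff over .6 s",[int(np.abs(ims[i].astype(int)-ims[0]).sum(2)[90:200,340:440].__gt__(60).sum()) for i in(3,6,9,11)])
w=manip.snapshot("wrist")[...,::-1].copy();s=manip.sense();print(s["t"],s["force"])
f=lambda im,x,y,w,h:cv2.resize(im[y:y+h,x:x+w],(400,300),interpolation=cv2.INTER_CUBIC)
cv2.imwrite("pics/c7.png",np.hstack([f(w,60,0,533,400),f(ims[-1],330,90,140,105)]))
cv2.imwrite("pics/s7.png",ims[-1])
E
```

```text
t: 27.5
tcp_pos: [0.523, 0.1584, 0.5392]
tool_rot: [1.0, -0.027, 0.002, -0.0]
force: [0.6, 0.1, 0.6]
finger_gap: 0.443
t: 28.5
tcp_pos: [0.523, 0.0436, 0.5465]
tool_rot: [1.0, -0.027, -0.0, -0.0]
force: [-0.2, 1.0, 0.8]
finger_gap: 0.448
frame diff over .6 s [2, 2, 2, 2]
29.15 [ 0.17320804 -0.28485286 -0.47467015]
```

View pics/c7.png

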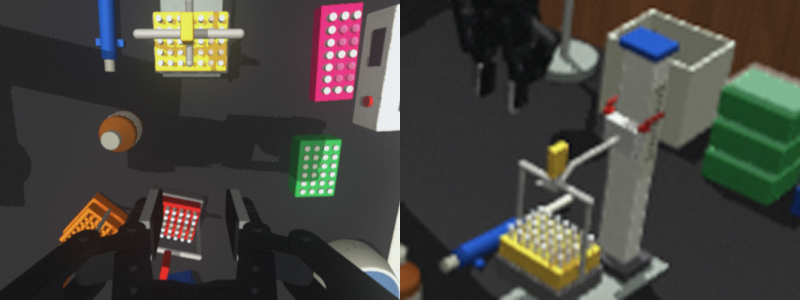

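```bash
python3 - <<'E'
from h import *
a=cv2.imread("pics/s_last.png")[110:150,390:450];b=cv2.imread("pics/s7.png")[110:150,390:450]
for i in(a,b):print(blobs(i,(0,150,120),(8,255,255),3)[1])
manip.sign_off();print(manip.sense()["t"])
E
```

```text
[([11, 14, 5, 6, 12], [13.1, 16.8]), ([24, 23, 2, 2, 3], [24.7, 23.7])]
[([11, 14, 5, 6, 12], [13.1, 16.8]), ([24, 23, 2, 2, 3], [24.7, 23.7])]
the job is handed in; nothing more can be done
the job is handed in; nothing more can be done
```

I hung the yellow carrier in the vee of the scale's hook, and it was hanging still and level when I handed the job in, at about 29 s of the 69 s allowed. I lowered it at no more than 24 mm/s until the tool carried about 0 N, then opened the gripper and backed away.

**Weight:** the force sensor read about 5.2–5.4 N before hanging, so roughly 0.54 kg. From the arm's height, the pointer is pulled down about 38 mm, well short of the 85 mm stop.

**Last checks:**
- **Load and release:** the mean force before release was [-0.2, 0.5, -0.0] N, and it stayed near 0 N after opening.
- **Pointer:** its pixels were identical just after release and after backing away. I have no matching reading from just before release, because the gripper partly hid the pointer.
- **Stillness:** the camera frames did not change over 0.6 s.
- **Other objects:** I moved nothing else, and nothing looked displaced in the last pictures. I did not measure each object again.

**One disagreement:** while I was centring the bar in the vee, the side force briefly reached about 3.6 N and the vertical readings stuck near -1 N. Shifting the arm a few tenths of a millimetre and lowering a little further cleared it. The 38 mm is also about 3 mm more than the spring figures give (about 35 mm). That could be the scale's friction, the force sensor's noise of about 0.5 N per reading, or error in the arm-based height.

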